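# Clamp the specimen camera at its working height

## Robot

A 6-joint arm with a two-finger parallel gripper is mounted at the origin on the work surface. World frame = base frame: x ahead of the robot, y to its left, z up, the work surface at z = 0. Lengths are in mm, angles in degrees, forces in N, time in s.
With the tool pointing down it reaches from about 350 to 850 mm from the base axis. Payload 8.1 kg.
Tool frame: the origin (TCP) lies between the finger pads; the fingertips stand 25 mm ahead of it and the grasp point (between the pads) lies 6 mm ahead of it (r.tcp_to_tips is the distance from the TCP to the fingertips, in mm); z points along the fingers, y is the line along which they close (so a half turn about z gives the same grasp; the last joint's range is limited). The gripper opens to 85 mm and grips with 20 to 120 N. Pads are 22 mm wide; open, the fingers measure 114 mm over their backs; the gripper's body (76 mm by 85 mm) begins 54 mm behind the grasp point. The pads swing forward as they close: fully open they stand 13 mm farther back than shut.
Start: joints at [65.352, 7.471, 85.268, -0, 87.261, -4.893], TCP at [202.784, 564.698, 256.292] pointing down, gripper open.
Joint ranges: [-169.43, 169.43], [-51.17, 129.36], [1.28, 143.12], [-76.62, 256.62], [0, 156.53], [-152.29, 152.29]. Speed limits (degrees/s): [136.94, 136.94, 159.86, 180, 180, 180].

## Interface

Orientations are given as [roll, pitch, yaw] about the fixed x, y, z axes, in that order (R = Rz(yaw) Ry(pitch) Rx(roll)).
In Python, from bench import r gives the robot as it stands.
- The arm moves only by the tool apply_moves, never from a script. Its arguments are lists of equal length, an entry for each row: "angular": the turn, a rotation vector about the world's x, y, z in units of 8 degrees (1.0 is 8 degrees), a list of three; "travel": the shift along the world's x, y, z in units of 40 mm (1.0 is 40 mm), a list of three; "jaw": the opening, from 0 (shut) to 1 (fully open). A call has 1 to 20 rows; each row shifts and turns the commanded pose from where the row before left it; what a row does not reach is not made up. A row lasts 1/8 s, in which the tool goes at most 62.5 mm and 10.7 degrees, less where a joint would pass 70% of its speed; a pose out of reach is approached as far as the arm can. A call is refused whole if a number of a shift passes 1 or a number of a turn 1, either way. A call with a gripper value outside its range is refused whole. The fingers move at their own pace and stop on an object; "force" is the grip in N (left out, the last holds). Time passes only in rows, so rows that do not move let the fingers close. It gives the time, the measured TCP pose, the force, the opening and the grip force at its end, in the units of the state.
- r.sense(): the state, without advancing time (a new reading comes with each control period).
- r.snapshot(name): name is "scene" or "top" or "wrist"; returns a dict with "color" (420x560x3 uint8, red, green, blue), "fx", "fy", "cx", "cy" (pixels), "R" (3x3) and "t" (3): a world point X has camera coordinates R X + t; the wrist camera has in their place "mount" (4x4, takes a point from camera to tool coordinates, whose origin is the TCP and whose axes are the flange's). Camera axes: x right, y down, z forward; pixel columns grow to the right and rows downward; lengths in mm; the calibration is good to about 2 mm. The wrist camera is an equidistant fisheye: a pixel r from the principal point sees the ray r / f radians off the axis. A picture is of the moment at which its call begins: read the wrist's pose just before it. There is no depth.
- r.hand_in(): hands the job in; it is judged then, once.
The state is a dict: "time": time; "joint_pos": joint angles; "qd": joint speeds; "joint_efforts": joint torques, N m; "tool_pos": TCP position; "tcp_rot": TCP orientation; "ft_force": force on the tool from outside, world axes, zero at the start; "wrist_torque": the same for the moment, N m; "finger_gap": finger opening in mm; "grip_force": force on a finger pad.
Only numpy, scipy, OpenCV 4.12 (cv2) and the standard library are available. Lean on these libraries where they do the work, as an engineer would, in place of code of your own. Each camera call takes 0.05 s, during which the arm holds its last target. There are 200 camera calls.

## Task

The specimen camera is parked for travel on its stand. Draw the transport bolt fully back to its stop, then take the camera carriage by its hand grip, raise it until its pointer is level with the pointer of the index clip on the scale, and, holding it there so that it does not drop, squeeze the cam lever fully shut against the grip. Finish while still holding: keep the grip and the shut lever firmly squeezed together in the gripper at the mark, do not let go, and leave the index clip and everything else on the bench where it is.

Things in the scene. Friction and masses are not known exactly. Their poses are not given: they have to be found in the camera images.
- stand: Camera stand, fixed. Origin on the table under its column's axis, z up; grey board 18 mm thick, x -185..+130, y -60..+270 mm; column 25 mm square, 280 mm tall. Camera and light pad on its +y side, hand grip reaching to -y, transport bolt on the -x side, scale strip (22 mm wide, upright, joined to the column by a bracket on top, z 275 mm) 50 mm out on the +x side.
- carriage (a joint): Height of the camera carriage above its parked place (m), 0 to 0.12. Black collar 50 mm square, 60 mm tall, mid-height 115 mm above the table when parked; slides straight up the column, cannot turn. With its camera it weighs 0.4 to 0.6 kg plus 1 N friction: with the lever open it falls when let go. The engaged transport bolt stops it from rising.
- transport_bolt (a joint): Travel of the transport bolt (m): 0 to 0.007 at the start (rod end over the carriage's foot), 0.035 fully back against its stop. Slides along the stand's -x axis with about 2.5 N friction and stays where it is left; the carriage is free from about 0.028 on.
- bolt_knob (a point): Middle of the bolt's upright knob, 98 mm above the table: black cylinder 16 mm in diameter, from 20 mm below to 20 mm above this point, standing on a steel rod between two guide blocks whose tops are 70 mm above the table. Moves with the bolt; about 115 mm in front (-x) of the column axis when engaged.
- pointer (a point): Tip of the carriage's steel pointer (4 mm thick), level with the mid-height of collar, side grip and paddle; runs up and down in front of the scale strip. Axes as the stand's.
- index (a point): Tip of the index clip's pointer (4 mm thick) on the scale strip: the height where the carriage's pointer must stand, 50 to 100 mm above its parked height. The clip, a 14 mm black block, sits on the strip with 6 N friction. Axes as the stand's.
- paddle: Moving half of the hand grip, at the cam lever's end: upright black cylinder 14 mm in diameter, 40 mm tall, origin at its centre. In stand axes its centre lies x +6, y -96 mm from the column axis when shut (30 mm over both halves, outside to outside) and x +41, y -87 mm at 0.5 rad (65 mm over both); same height as grip_face.
- cam_lever (a joint): Cam lever angle (rad): 0.40 to 0.50 open at the start, 0 shut. Upright hinge x +6, y -23.5 mm from the column axis, 72.5 mm from the paddle's centre. Stays where left. The paddle needs about 12 N to start closing and 15 N at the end: a grip of 6 to 9 N over side grip and paddle carries the carriage with the lever open, 22 to 25 N shuts it. Shut, it clamps the carriage to the column.
- grip_face (a point): Fixed half of the carriage's hand grip (side grip): black upright plate 10 mm thick (x), 40 mm tall, from the column to y = -116 mm. This point lies on its outer (-x) face, mid-height, at x -17, y -96 mm from the column axis: put one finger here. Squeezing moves only the paddle (about 30 mm, towards this face), so a hand whose fingers close evenly must shift about 15 mm to -x meanwhile. Axes as the stand's.
- test_cassette: Bystander, to be left alone. White plastic test cassette 70 x 20 x 5 mm lying on the light pad under the camera. Origin under its centre.
- lens_cap: Bystander, to be left alone. Black disc 44 mm in diameter, 8 mm thick, lying on the base board. Origin under its centre.
- marker: Bystander, to be left alone. Black marker pen 133 mm long, 13 mm thick, lying on the table along its x axis. Origin under its middle.
- mouse: Bystander, to be left alone. Black computer mouse 105 x 60 x 32 mm. Origin under its centre.
- tube_rack: Bystander, to be left alone. White rack of capped micro tubes 95 x 200 x 50 mm. Origin under its centre.
- tip_box: Bystander, to be left alone. Yellow box of pipette tips with a clear lid, 87 x 124 x 73 mm. Origin under its centre.
- spray_bottle: Bystander, to be left alone. White spray bottle 66 mm in diameter, 180 mm tall. Origin under its centre.

How it is judged:
By the outcome, as a careful person would: the job done as asked, in the order asked, and still so for the second after the job is handed in, while the arm keeps its last pose, push and grip.
It also fails if it takes over 58 s, if anything falls off the work surface, if the arm or the gripper's body presses on something with over 40 N, if the wrist force passes 120 N, or if a joint passes its speed limit or range.

## Working session

There is one attempt and no reset: what is moved stays moved. The work goes in short steps, Python scripts to look and compute and a tool call to move; the robot and the scene stay as the last step left them, time stands still between calls to the robot, and variables do not carry over. Pictures are saved under pics/ and viewed, at most 10 in all, crops included, and the job is handed in when it is done.

Besides the shell and the picture viewer there is one more tool, called as name(argument=value, ...) on one line, values as JSON. apply_moves: Moves the arm, as the interface text tells. Its arguments: {"type":"object","properties":{"angular":{"type":"array"},"travel":{"type":"array"},"jaw":{"type":"array"},"force":{"type":"number"}},"required":["angular","travel","jaw"]}

```bash
mkdir -p pics; ls; python3 - <<'E'
from bench import r
import cv2,numpy as np,pickle
print(r.sense()); print(r.tcp_to_tips)
d={}
for n in("scene","top","wrist"):
    s=r.snapshot(n);d[n]=s
    cv2.imwrite(f"pics/{n}0.png",s["color"][:,:,::-1])
    print(n,{k:np.round(v,3).tolist() for k,v in s.items() if k!="color"})
pickle.dump(d,open("s0.pkl","wb"))
E
```

```text
pics
{'time': 0.0, 'joint_pos': array([ 6.53495310e+01,  7.51395344e+00,  8.53312286e+01, -2.44918580e-04,
        8.72601009e+01, -4.89428135e+00]), 'qd': array([ 0.17184516, -0.08530186,  0.00422481,  0.1146848 ,  0.00027579,
        0.00347007]), 'joint_efforts': array([ 2.36059517e-03, -5.69399393e+01, -5.00555634e+01,  3.35361494e-05,
        1.44887177e-02,  6.63184665e-05]), 'tool_pos': array([202.59089853, 564.22338169, 255.23773176]), 'tcp_rot': array([-1.79895080e+02, -8.73874119e-03,  1.60243816e+02]), 'ft_force': array([ 0.46825075,  0.00451994, -0.36924925]), 'wrist_torque': array([ 0.05472528, -0.00296104,  0.02413601]), 'grip_force': 0.0, 'finger_gap': 84.92351651712984}
25.0
scene {'fx': 385.861, 'fy': 385.861, 'cx': 272.914, 'cy': 206.948, 'R': [[-0.821, 0.571, -0.002], [0.322, 0.461, -0.827], [-0.471, -0.68, -0.562]], 't': [397.011, -111.375, 1403.054]}
top {'fx': 438.318, 'fy': 438.318, 'cx': 279.418, 'cy': 205.354, 'R': [[-0.017, -1.0, 0.014], [-0.997, 0.016, -0.078], [0.077, -0.015, -0.997]], 't': [99.555, 559.912, 1421.47]}
wrist {'fx': 325.192, 'fy': 325.192, 'cx': 285.28, 'cy': 207.604, 'mount': [[-0.0, -0.947, -0.321, 82.699], [1.0, -0.001, 0.001, -1.131], [-0.001, -0.321, 0.947, -117.365], [0.0, 0.0, 0.0, 1.0]]}
```

View pics/scene0.png

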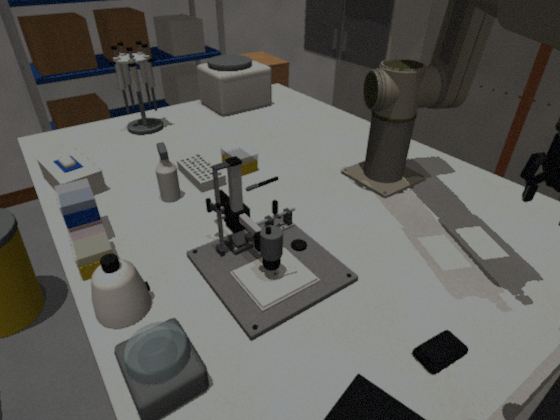

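View pics/top0.png

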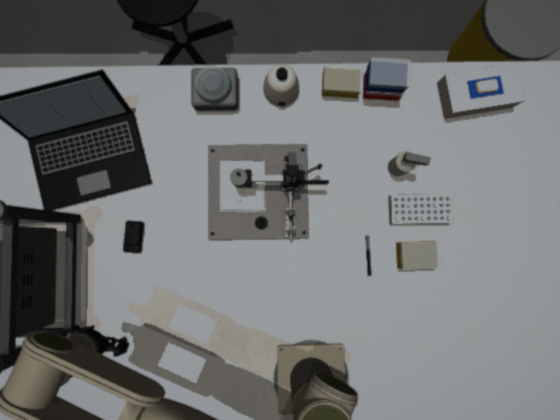

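The scene and top views show the stand with its axes close to the world's: in the top view the board covers about u 208–308, v 145–240. The grip points right (-y) near (320,182), the bolt points down (-x) near (290,215), and the scale is at about (292,158). I'll enlarge both views.

```bash
cat > h.py <<'E'
import numpy as np,cv2
def ray(s,u,v):
    d=s["R"].T@np.array([(u-s["cx"])/s["fx"],(v-s["cy"])/s["fy"],1]); c=-s["R"].T@s["t"]; return c,d/np.linalg.norm(d)
def onz(s,u,v,z):
    c,d=ray(s,u,v); return c+d*(z-c[2])/d[2]
def proj(s,X):
    p=s["R"]@np.asarray(X,float)+s["t"]; return s["fx"]*p[0]/p[2]+s["cx"],s["fy"]*p[1]/p[2]+s["cy"]
E
python3 - <<'E'
import pickle,cv2,numpy as np
from h import *
d=pickle.load(open("s0.pkl","rb"))
a=d["top"]["color"][135:250,195:345,::-1]; b=d["scene"]["color"][145:335,180:360,::-1]
A=cv2.resize(a,None,fx=5,fy=5,interpolation=cv2.INTER_CUBIC);A=cv2.convertScaleAbs(A,alpha=1.8)
B=cv2.resize(b,None,fx=3.1,fy=3.1,interpolation=cv2.INTER_CUBIC);B=cv2.convertScaleAbs(B,alpha=1.8)
cv2.imwrite("pics/topc.png",A);cv2.imwrite("pics/scenec.png",B)
# board contour
s=d["top"];c=s["color"].astype(int);g=c.max(2)
m=((g<125)).astype(np.uint8); m[:, :200]=0;m[:,345:]=0;m[:135]=0;m[250:]=0
print(c[230,225],c[230,330],c[160,215])
cs,_=cv2.findContours(cv2.morphologyEx(m,cv2.MORPH_OPEN,np.ones((17,17))),0,2)
k=max(cs,key=cv2.contourArea);rc=cv2.minAreaRect(k);bx=cv2.boxPoints(rc);print(rc)
for p in bx:print(p,onz(s,*p,18).round(1))
E
```

```text
[104 101  99] [152 157 156] [104 101  98]
((257.41473388671875, 191.81063842773438), (95.43875885009766, 100.49248504638672), 88.9583740234375)
[206.30931 145.01257] [767.  329.8  18. ]
[306.7852  143.18573] [768.4  -4.9  18. ]
[308.52014 238.6087 ] [450.7  -3.5  18. ]
[208.04428 240.43555] [450.5 325.5  18. ]
```

View pics/topc.png

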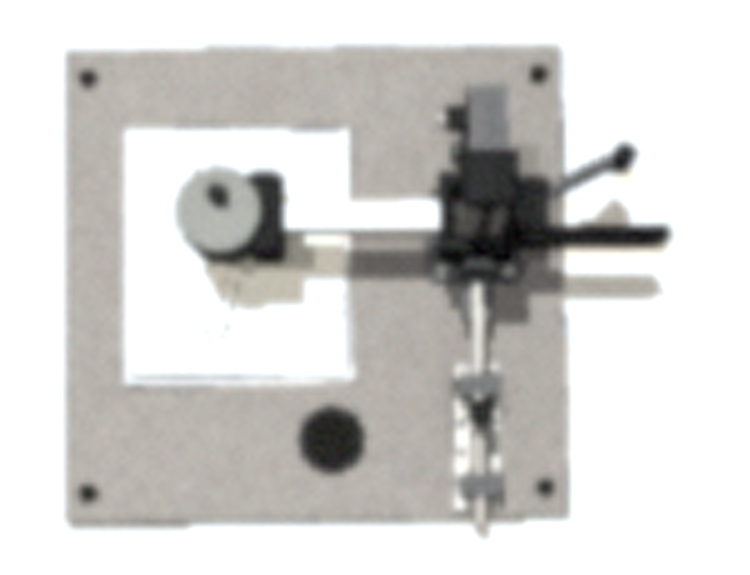

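View pics/scenec.png

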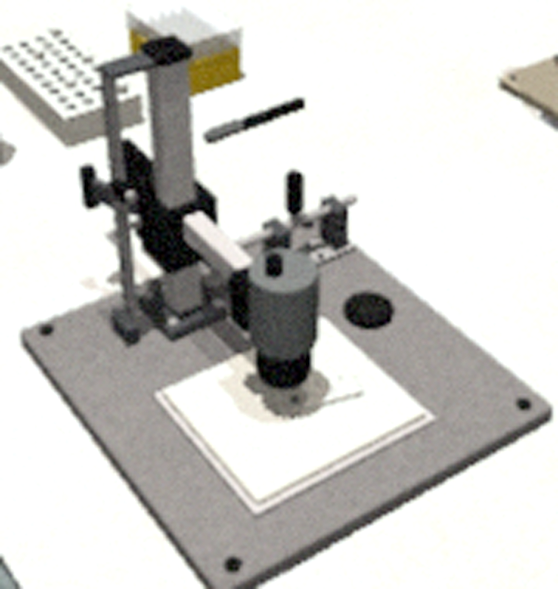

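Top crop: knob at about (482,408), column and collar at about (485,225), paddle at about (625,157), grip plate ending at (668,236). Scene crop: knob at (294,190), index clip block at about (88,185), column top at (165,47). Next I'll triangulate these and get the yaw from the board screws.

```bash
python3 - <<'E'
import pickle
from h import *
from bench import r
print([x for x in dir(r) if x[0]!='_'])
d=pickle.load(open("s0.pkl","rb"));T=d["top"];S=d["scene"]
tp=lambda u,v:(195+(u+.5)/5-.5,135+(v+.5)/5-.5)
sc=lambda u,v:(180+u/3.1-.3,145+v/3.1-.3)
for p in[(88,78),(539,74),(545,487),(88,493)]:print("screw",onz(T,*tp(*p),18).round(1))
print("knob top",onz(T,*tp(482,409),110).round(1))
print("plate end y",onz(T,*tp(668,236),125).round(1),"paddle",onz(T,*tp(625,157),125).round(1))
print("coltop",onz(T,*tp(490,175),280).round(1))
def tri(a,b):
    (c1,d1),(c2,d2)=ray(T,*a),ray(S,*b)
    k=np.linalg.lstsq(np.c_[d1,-d2],c2-c1,rcond=None)[0]
    p,q=c1+k[0]*d1,c2+k[1]*d2;return ((p+q)/2).round(1),np.linalg.norm(p-q).round(1)
print("knob tri",tri(tp(482,409),sc(294,190)))
E
```

```text
['PlanningError', 'hand_in', 'sense', 'snapshot', 'tcp_to_tips']
screw [749.2 310.3  18. ]
screw [747.6  10.2  18. ]
screw [472.7  12.2  18. ]
screw [473.9 311.8  18. ]
knob top [519.9  56.4 110. ]
plate end y [623.5 -59.3 125. ] paddle [672.9 -34.1 125. ]
coltop [638.2  56.6 280. ]
knob tri (array([519.1,  56.9, 102.8]), np.float64(2.8))
```

Stand origin is about (638, 56) with yaw about -0.3°. The knob is at about (519.5, 56.5), and the parked grip face at about (621, -40, 115). I'll move above the knob, turning the tool to yaw 90.

apply_moves(angular=[[0,0,-0.627],[0,0,-0.627],[0,0,-0.627],[0,0,-0.627],[0,0,-0.627],[0,0,-0.627],[0,0,-0.627],[0,0,-0.627],[0,0,-0.627],[0,0,-0.627],[0,0,-0.627],[0,0,-0.627],[0,0,-0.627],[0,0,-0.627],[0,0,0],[0,0,0]], travel=[[0.557,-0.907,-0.05],[0.557,-0.907,-0.05],[0.557,-0.907,-0.05],[0.557,-0.907,-0.05],[0.557,-0.907,-0.05],[0.557,-0.907,-0.05],[0.557,-0.907,-0.05],[0.557,-0.907,-0.05],[0.557,-0.907,-0.05],[0.557,-0.907,-0.05],[0.557,-0.907,-0.05],[0.557,-0.907,-0.05],[0.557,-0.907,-0.05],[0.557,-0.907,-0.05],[0,0,0],[0,0,0]], jaw=[1,1,1,1,1,1,1,1,1,1,1,1,1,1,1,1], force=25)

```text
time: 2.15
tool_pos: [514.3, 57.0, 227.9]
tcp_rot: [-179.9, -0.0, 90.0]
ft_force: [-0.0, -0.5, 0.7]
finger_gap: 85.5
grip_force: 0.0
```

apply_moves(angular=[[0,0,0],[0,0,0],[0,0,0],[0,0,0],[0,0,0],[0,0,0],[0,0,0],[0,0,0],[0,0,0],[0,0,0],[0,0,0],[0,0,0]], travel=[[0.1,0,-0.6],[0,0,-0.7],[0,0,-0.7],[0,0,-0.6],[0,0,-0.43],[0,0,0],[0,0,0],[0,0,0],[0,0,0],[0,0,0],[0,0,0],[0,0,0]], jaw=[1,1,1,1,1,0.1,0.1,0.1,0.1,0.1,0.1,0.1], force=20)

```text
time: 3.65
tool_pos: [519.3, 56.8, 108.0]
tcp_rot: [179.9, -0.0, 90.0]
ft_force: [-1.4, 0.1, 6.4]
finger_gap: 15.2
grip_force: 22.3
```

apply_moves(angular=[[0,0,0],[0,0,0],[0,0,0],[0,0,0],[0,0,0],[0,0,0]], travel=[[-0.15,0,0],[-0.2,0,0],[-0.2,0,0],[-0.15,0,0],[0,0,0],[0,0,0]], jaw=[0.1,0.1,0.1,0.1,0.1,0.1])

```text
time: 4.4
tool_pos: [490.4, 56.9, 107.9]
tcp_rot: [180.0, -0.0, 90.0]
ft_force: [-2.7, 0.9, 10.1]
finger_gap: 15.7
grip_force: 22.7
```

apply_moves(angular=[[0,0,0],[0,0,0],[0,0,0],[0,0,0]], travel=[[-0.075,0,0],[-0.05,0,0],[0,0,0],[0,0,0]], jaw=[0.1,0.1,0.1,0.1])

```text
time: 4.9
tool_pos: [486.9, 56.9, 108.0]
tcp_rot: [179.8, -0.0, 90.0]
ft_force: [7.6, 2.0, 2.0]
finger_gap: 15.2
grip_force: 22.1
```

apply_moves(angular=[[0,0,0],[0,0,0],[0,0,0]], travel=[[-0.05,0,0],[0,0,0],[0,0,0]], jaw=[0.1,0.1,0.1])

```text
time: 5.28
tool_pos: [486.7, 56.9, 108.2]
tcp_rot: [179.5, -0.0, 90.0]
ft_force: [19.5, 1.3, -8.1]
finger_gap: 15.5
grip_force: 22.2
```

Bolt confirmed at its stop: 32 mm of travel, then 19.5 N with no motion. Now I'll relax, release and lift.

apply_moves(angular=[[0,0,0],[0,0,0],[0,0,0],[0,0,0],[0,0,0],[0,0,0],[0,0,0],[0,0,0],[0,0,0]], travel=[[0.06,0,0],[0,0,0],[0,0,0],[0,0,0],[0,0,0.7],[0,0,0.9],[0,0,0.9],[0,0,0.9],[0,0,0.4]], jaw=[0.1,0.7,0.7,0.7,0.7,0.8,0.9,1,1])

```text
time: 6.4
tool_pos: [486.8, 56.8, 261.2]
tcp_rot: [179.8, -0.0, 90.0]
ft_force: [0.7, -0.0, 0.3]
finger_gap: 84.9
grip_force: 0.0
```

```bash
python3 - <<'E'
import pickle
from h import *
from bench import r
d=pickle.load(open("s0.pkl","rb"));T=d["top"];S=d["scene"]
def tri(a,b):
    (c1,d1),(c2,d2)=ray(T,*a),ray(S,*b)
    k=np.linalg.lstsq(np.c_[d1,-d2],c2-c1,rcond=None)[0]
    p,q=c1+k[0]*d1,c2+k[1]*d2;return ((p+q)/2).round(1),np.linalg.norm(p-q).round(1)
print("spray",tri((405,161),(163,160)), onz(T,400,163,120))
print("rack",onz(T,390,195,50),onz(T,452,224,50)); print("tip",onz(T,398,241,73),onz(T,438,269,73))
s=r.snapshot("scene");print(s["color"].shape);t=r.snapshot("top")
pickle.dump({"scene":s,"top":t},open("s1.pkl","wb"))
# knob in top: dark blob near expected
for x in (484,487,519):print(x,proj(t,[x,56.5,112]))
for n in (t,T):
    g=n["color"].max(2)[205:240,284:300]; print(g[::1,6:10].mean(1).round().tolist())
E
```

```text
spray (array([ 686.6, -295.8,  143.6]), np.float64(11.5)) [ 679.42362981 -284.42461398  120.        ]
rack [ 587.10052929 -268.53795082   50.        ] [ 489.75632075 -466.14485019   50.        ]
tip [ 438.25854019 -282.31478374   73.        ] [ 348.12043685 -405.50702155   73.        ]
(420, 560, 3)
484 (np.float64(291.21586624658954), np.float64(228.0296102364414))
487 (np.float64(291.1969024665871), np.float64(227.05232156523192))
519 (np.float64(290.99502843386074), np.float64(216.64884687981245))
[118.0, 121.0, 124.0, 126.0, 128.0, 129.0, 132.0, 132.0, 136.0, 138.0, 140.0, 142.0, 144.0, 146.0, 146.0, 145.0, 144.0, 142.0, 140.0, 137.0, 134.0, 131.0, 129.0, 127.0, 126.0, 124.0, 120.0, 118.0, 115.0, 112.0, 108.0, 104.0, 102.0, 97.0, 92.0]
[100.0, 100.0, 103.0, 106.0, 89.0, 76.0, 72.0, 72.0, 71.0, 63.0, 43.0, 34.0, 40.0, 39.0, 46.0, 59.0, 69.0, 80.0, 88.0, 89.0, 94.0, 103.0, 108.0, 105.0, 93.0, 76.0, 71.0, 72.0, 72.0, 75.0, 87.0, 93.0, 95.0, 97.0, 106.0]
```

The spray bottle stands at about (683, -290), so I'll approach tilted 45° down to keep the wrist above it.

apply_moves(angular=[[0.94,0,0],[0.94,0,0],[0.94,0,0],[0.94,0,0],[0.94,0,0],[0.93,0,0],[0,0,0],[0,0,0],[0,0,0],[0,0,0],[0,0,0],[0,0,0],[0,0,0]], travel=[[0,-0.76,0],[0,-0.76,0],[0,-0.76,0],[0,-0.76,0],[0,-0.76,0],[0,-0.76,0],[0.8,0,-0.25],[0.8,0,-0.25],[0.8,0,-0.25],[0.8,0,-0.25],[0.8,0,-0.25],[0,0,0],[0,0,0]], jaw=[1,1,1,1,1,1,1,1,1,1,1,1,1])

```text
time: 8.12
tool_pos: [645.1, -125.2, 207.4]
tcp_rot: [-179.8, -45.1, 89.9]
ft_force: [-0.3, -0.6, 0.1]
finger_gap: 85.6
grip_force: 0.0
```

```bash
cat >> h.py <<'E'
from scipy.spatial.transform import Rotation as Ro
def wsnap(r):
    st=r.sense(); s=r.snapshot("wrist"); M=np.eye(4);M[:3,:3]=Ro.from_euler("xyz",st["tcp_rot"],degrees=True).as_matrix();M[:3,3]=st["tool_pos"]
    s["W"]=M@s["mount"]; return s,st
def wproj(s,X):
    p=np.linalg.inv(s["W"])@np.r_[X,1]; th=np.arctan2(np.hypot(p[0],p[1]),p[2]);k=s["fx"]*th/np.hypot(p[0],p[1]);return np.array([s["cx"]+k*p[0],s["cy"]+k*p[1]])
def wray(s,u,v):
    a,b=u-s["cx"],v-s["cy"];q=np.hypot(a,b);th=q/s["fx"];d=np.array([np.sin(th)*a/q,np.sin(th)*b/q,np.cos(th)]);return s["W"][:3,3],s["W"][:3,:3]@d
def wshow(s,name,x0=0,y0=0,x1=560,y1=420,f=1.4,al=1.6):
    c=cv2.resize(s["color"][y0:y1,x0:x1,::-1],None,fx=f,fy=f,interpolation=cv2.INTER_CUBIC);cv2.imwrite("pics/%s.png"%name,cv2.convertScaleAbs(c,alpha=al))
E
python3 - <<'E'
from bench import r
from h import *
import pickle
s,st=wsnap(r);print(st["tool_pos"],st["tcp_rot"],st["joint_pos"])
O=np.array([638,56,0])
for n,p in dict(grip=(-17,-96,115),paddle=(35,-90,135),coltop=(0,0,280),plateend=(-12,-116,135),scaletop=(50,0,275)).items():print(n,wproj(s,O+p).round(1))
pickle.dump(s,open("w1.pkl","wb"));wshow(s,"w1")
E
```

```text
[ 645.14646291 -125.24529714  207.41841963] [-179.8009527   -45.12390156   89.87397143] [-33.49968826  34.94992841  66.84962415  37.41953851 103.89459997
 -32.72866006]
grip [255.7 213.1]
paddle [322.9 194.4]
coltop [273.9 -49. ]
plateend [259.2 226.3]
scaletop [354.8 -38.8]
```

View pics/w1.png

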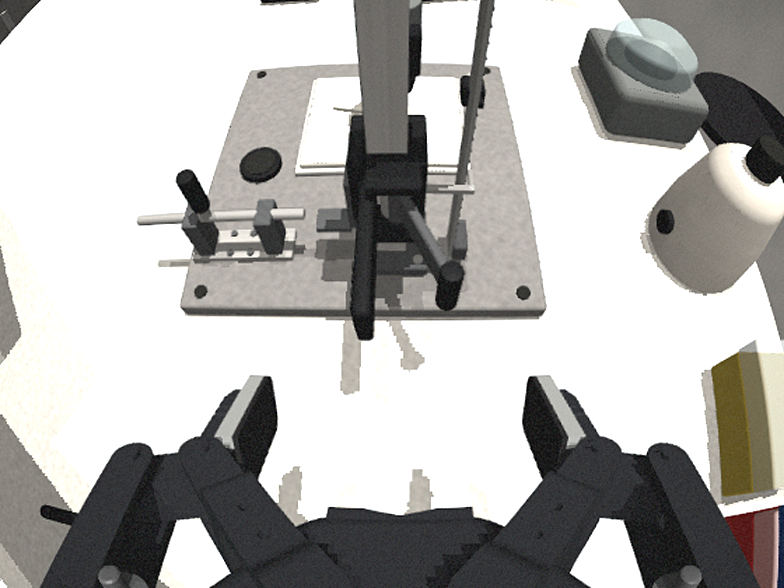

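The wrist view confirms the bolt is fully back, with the knob at the outer guide near (195,195). The plate end is at (363,310), the paddle top at (453,270), the carriage pointer at about (472,188) and the index clip at about (472,92). The grip's predicted pixels match, so I'll advance onto it.

apply_moves(angular=[[0,0,0],[0,0,0],[0,0,0],[0,0,0],[0,0,0],[0,0,0]], travel=[[0.12,0.5,-0.5],[0,0.5,-0.55],[0,0.5,-0.55],[0,0.4,-0.4],[0,0.25,-0.25],[0,0,0]], jaw=[1,1,1,1,1,1])

```text
time: 8.93
tool_pos: [650.4, -39.0, 118.7]
tcp_rot: [-179.9, -45.1, 90.0]
ft_force: [0.3, -0.5, 1.0]
finger_gap: 85.6
grip_force: 0.0
```

```bash
python3 - <<'E'
from bench import r
from h import *
import pickle
s,st=wsnap(r);print(st["tool_pos"],st["tcp_rot"],st["ft_force"])
O=np.array([638,56,0])
for n,p in dict(grip=(-17,-96,115),pointer=(50,-5,115),paddle=(35,-90,135),plateend=(-12,-116,135)).items():print(n,wproj(s,O+p).round(1))
pickle.dump(s,open("w2.pkl","wb"));wshow(s,"w2")
E
```

```text
[650.42239789 -39.01099186 118.68846074] [-179.94326249  -45.06741242   90.01036213] [ 0.33089238 -0.49480346  1.02849366]
grip [221.  300.7]
pointer [351.5 139. ]
paddle [343.2 277.7]
plateend [221.7 342.8]
```

View pics/w2.png

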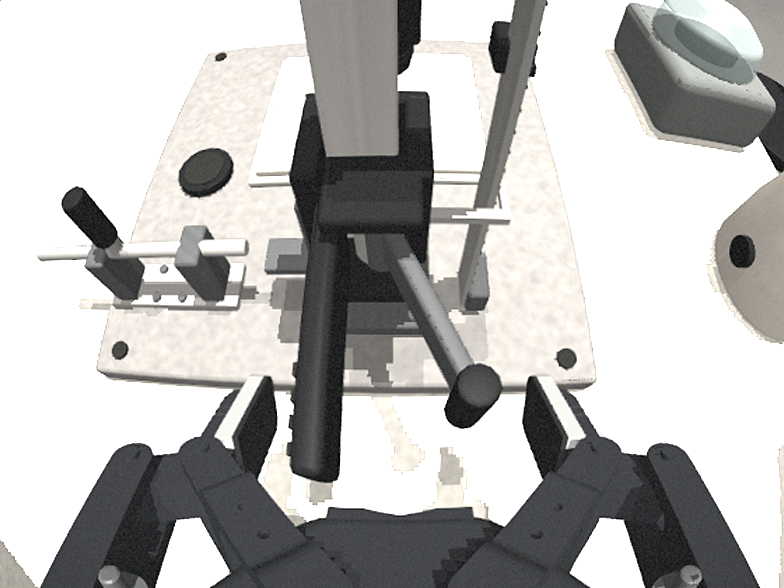

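Plate and paddle both lie between the open fingers: plate end at (315,475), paddle at (472,390), carriage pointer tip at (508,215), clip at about (512,48). Closing gently.

apply_moves(angular=[[0,0,0],[0,0,0],[0,0,0],[0,0,0],[0,0,0],[0,0,0]], travel=[[0,0,0],[0,0,0],[0,0,0],[0,0,0],[0,0,0],[0,0,0]], jaw=[0.6,0.6,0.6,0.6,0.6,0.6], force=8)

```text
time: 9.72
tool_pos: [649.8, -41.0, 120.3]
tcp_rot: [-179.9, -45.0, 90.0]
ft_force: [-13.6, -4.4, 8.4]
finger_gap: 60.4
grip_force: 20.9
```

apply_moves(angular=[[0,0,0],[0,0,0],[0,0,0]], travel=[[0,-0.05,0.04],[0,0,0],[0,0,0]], jaw=[0.7,0.7,0.7], force=8)

```text
time: 10.1
tool_pos: [649.6, -41.3, 120.5]
tcp_rot: [-179.8, -45.1, 89.9]
ft_force: [-7.2, 3.2, -0.3]
finger_gap: 59.9
grip_force: 14.2
```

apply_moves(angular=[[0,0,0],[0,0,0],[0,0,0],[0,0,0],[0,0,0]], travel=[[0,0,0.1],[0,0,0.15],[0,0,0.15],[0,0,0.1],[0,0,0]], jaw=[0.7,0.7,0.7,0.7,0.7])

```text
time: 10.72
tool_pos: [649.6, -41.3, 140.1]
tcp_rot: [-179.8, -45.1, 89.9]
ft_force: [-6.3, 4.1, -3.2]
finger_gap: 59.5
grip_force: 13.8
```

```bash
python3 - <<'E'
from bench import r
from h import *
import pickle
s,st=wsnap(r);print(st["tool_pos"],st["ft_force"])
pickle.dump(s,open("w3.pkl","wb"))
w2=pickle.load(open("w2.pkl","rb"));w1=pickle.load(open("w1.pkl","rb"))
S=pickle.load(open("s0.pkl","rb"))["scene"]
L=[wray(w1,472/1.4,92/1.4),wray(w2,512/1.4,48/1.4),ray(S,208.1,204.4)]
A=sum(np.eye(3)-np.outer(d,d) for c,d in L);b=sum((np.eye(3)-np.outer(d,d))@c for c,d in L)
print("clip",np.linalg.solve(A,b))
L=[wray(w1,474/1.4,188/1.4),wray(w2,509/1.4,215/1.4)]
for c,d in L:print("ptr z115",c+d*(115-c[2])/d[2])
E
python3 - <<'E'
import sys;sys.path.insert(0,".")
import pickle,cv2,numpy as np
w2=pickle.load(open("w2.pkl","rb"));w3=pickle.load(open("w3.pkl","rb"))
z=lambda s:cv2.convertScaleAbs(cv2.resize(s["color"][0:175,320:420,::-1],None,fx=3.4,fy=3.4,interpolation=cv2.INTER_CUBIC),alpha=1.3)
cv2.imwrite("pics/z3.png",np.hstack([z(w2),z(w3)]))
E
```

```text
[649.57251771 -41.2973466  140.07352658] [-6.25967258  4.14556314 -3.18896391]
clip [693.94923789  56.84794307 180.25890708]
ptr z115 [694.24210316  41.11784663 115.        ]
ptr z115 [693.82790738  40.77737703 115.        ]
```

View pics/z3.png

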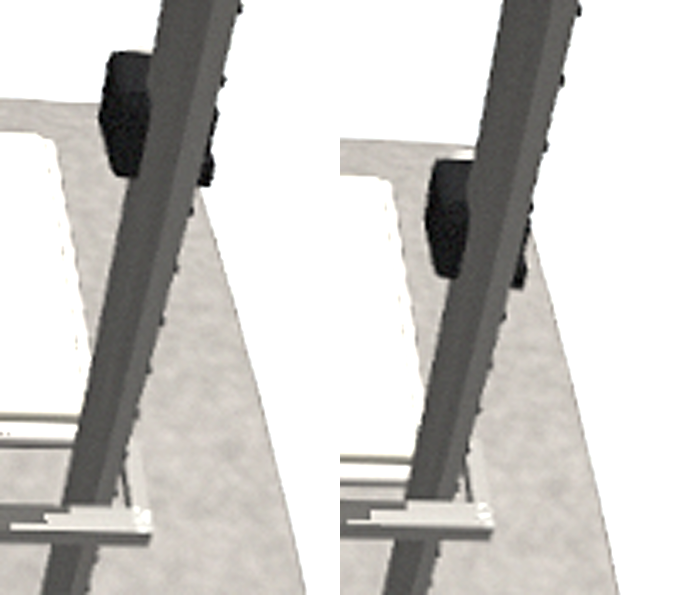

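The pointer rises with the hand, which is at +21 mm, at about (150,520) in the crop. The clip is near height 180 by triangulation, and its own pointer is hidden behind the strip. I'll raise most of the way and compare again.

apply_moves(angular=[[0,0,0],[0,0,0],[0,0,0],[0,0,0],[0,0,0],[0,0,0]], travel=[[0,0,0.15],[0,0,0.2],[0,0,0.2],[0,0,0.15],[0,0,0],[0,0,0]], jaw=[0.7,0.7,0.7,0.7,0.7,0.7])

```text
time: 11.52
tool_pos: [649.6, -41.3, 168.1]
tcp_rot: [-179.8, -45.1, 89.9]
ft_force: [-6.8, 4.7, -3.4]
finger_gap: 59.6
grip_force: 14.1
```

```bash
python3 - <<'E'
from bench import r
from h import *
import pickle
s,st=wsnap(r);print(st["tool_pos"],st["ft_force"],st["finger_gap"])
sc=[r.snapshot("scene") for _ in range(6)]
pickle.dump((s,sc),open("w4.pkl","wb"))
m=np.mean([x["color"] for x in sc],0).astype(np.uint8)
a=cv2.resize(m[185:240,195:245,::-1],None,fx=9,fy=9,interpolation=cv2.INTER_CUBIC)[:500]
b=cv2.resize(s["color"][40:165,320:400,::-1],None,fx=4,fy=4,interpolation=cv2.INTER_CUBIC)[:500]
h=min(len(a),len(b));cv2.imwrite("pics/z4.png",cv2.convertScaleAbs(np.hstack([a[:h],b[:h]]),alpha=1.6))
for z in(115,160,165,180):print(z,proj(sc[0],[694,41,z]),proj(sc[0],[694,56,z]))
E
```

```text
[649.59487504 -41.33389328 168.12173419] [-6.80659608  4.6957166  -3.38396871] 59.595123350996076
115 (np.float64(214.2327950351802), np.float64(221.1512916140503)) (np.float64(217.0135454838404), np.float64(224.0388253624476))
160 (np.float64(212.64471442671834), np.float64(206.5407866720829)) (np.float64(215.48259986321548), np.float64(209.34827553910523))
165 (np.float64(212.46306910527287), np.float64(204.86963103141642)) (np.float64(215.30743568544025), np.float64(207.6674463534016))
180 (np.float64(211.91166239937206), np.float64(199.7966326214671)) (np.float64(214.77563538554884), np.float64(202.5644311343273))
```

View pics/z4.png

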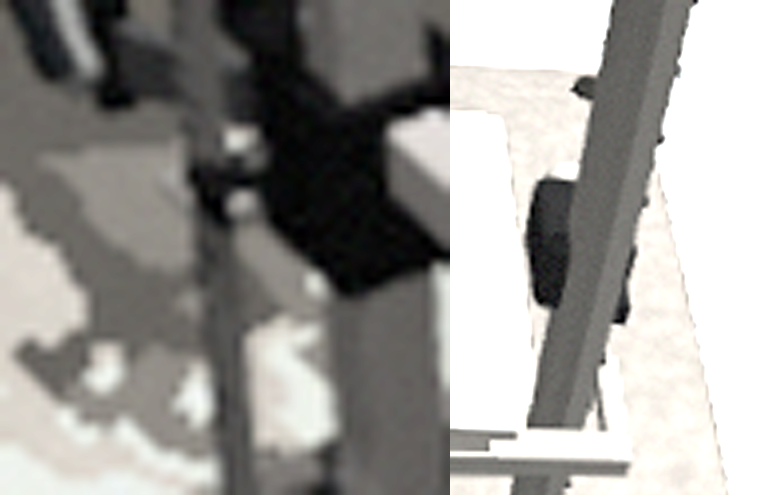

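In the scene zoom the white spots at (240,140) and (240,205) are the two pointers, with the clip block at about (215,180). The black block I took for the clip in the scene view was the paddle, so I'll re-triangulate the clip from the wrist views.

```bash
python3 - <<'E'
from h import *
import pickle
w1,w2,w3=[pickle.load(open(f"w{i}.pkl","rb")) for i in(1,2,3)];w4,sc=pickle.load(open("w4.pkl","rb"))
def solve(L):
    A=sum(np.eye(3)-np.outer(d,d) for c,d in L);b=sum((np.eye(3)-np.outer(d,d))@c for c,d in L);X=np.linalg.solve(A,b)
    return X.round(1),[np.linalg.norm((np.eye(3)-np.outer(d,d))@(X-c)).round(1) for c,d in L]
W=[wray(w1,337,65.7),wray(w2,366.5,34.7),wray(w3,360.6,65.9),wray(w4,352.7,102.5)]
print("clip",solve(W),solve(W+[ray(sc[0],218.9,204.4)]))
X=solve(W)[0]
def zone(n,u0,v0,f,us,vs): pass
# pointer tip height now: ray at known xy (x=694,y=41): intersect plane y=41
for n,(u,v) in dict(w2=(320+150/3.4,522/3.4),w3=(320+150/3.4,514/3.4),w4=(320+178/4,40+462/4)).items():
    s=dict(w2=w2,w3=w3,w4=w4)[n];c,d=wray(s,u,v);print(n,"ptr",(c+d*(41-c[1])/d[1]).round(1))
for y in(41,46,56,66,71):
    for z in(155,165,175): print(y,z,np.round(proj(sc[0],[685,y,z]),1),end=" ")
    print()
for p in((221.7,200.6),(221.7,207.8)):
    for y in (41,56,66,71):
        c,d=ray(sc[0],*p);print(p,(c+d*(y-c[1])/d[1]).round(1))
E
```

```text
clip (array([688.1,  67.3, 175.6]), [np.float64(0.1), np.float64(0.1), np.float64(0.1), np.float64(0.2)]) (array([687.6,  65.2, 177.2]), [np.float64(0.1), np.float64(0.4), np.float64(0.1), np.float64(0.4), np.float64(0.3)])
w2 ptr [694.2  41.  114.7]
w3 ptr [693.8  41.  135.3]
w4 ptr [694.9  41.  159.1]
41 155 [216. 207.] 41 165 [215.7 203.7] 41 175 [215.4 200.3] 
46 155 [217. 208.] 46 165 [216.6 204.6] 46 175 [216.3 201.3] 
56 155 [218.9 209.8] 56 165 [218.6 206.5] 56 175 [218.2 203.1] 
66 155 [220.8 211.7] 66 165 [220.5 208.4] 66 175 [220.2 205. ] 
71 155 [221.8 212.7] 71 165 [221.5 209.3] 71 175 [221.2 205.9] 
(221.7, 200.6) [667.9  41.  167.8]
(221.7, 200.6) [675.1  56.  178.6]
(221.7, 200.6) [679.9  66.  185.8]
(221.7, 200.6) [682.3  71.  189.4]
(221.7, 207.8) [669.7  41.  146.7]
(221.7, 207.8) [676.9  56.  157.9]
(221.7, 207.8) [681.7  66.  165.4]
(221.7, 207.8) [684.1  71.  169.1]
```

```bash
python3 - <<'E'
from h import *
import pickle
w2,w3=[pickle.load(open(f"w{i}.pkl","rb")) for i in(2,3)];w4,sc=pickle.load(open("w4.pkl","rb"))
g=lambda s:cv2.cvtColor(s["color"],cv2.COLOR_RGB2GRAY)
def match(a,b,x0,y0,x1,y1,m=15):
    R=cv2.matchTemplate(g(b)[y0-m:y1+m,x0-m:x1+m],g(a)[y0:y1,x0:x1],cv2.TM_CCOEFF_NORMED);_,v,_,l=cv2.minMaxLoc(R);return l[0]-m,l[1]-m,round(v,2)
for n,a,b in(("2-3",w2,w3),("3-4",w3,w4)):
    print(n,"ptr",match(a,b,352,146,368,162),"collar",match(a,b,228,140,300,170),"paddle",match(a,b,320,255,360,310),"plateend",match(a,b,205,320,245,350))
S0=pickle.load(open("s0.pkl","rb"))["scene"];S1=pickle.load(open("s1.pkl","rb"))["scene"]
m=np.mean([g(x) for x in sc],0)
print("init",((g(S0).astype(int)+g(S1))//2)[194:222,214:228]);print("now",m[194:222,214:228].astype(int))
for p in[(681,41,115),(681,41,163)]:print(proj(S0,p))
E
```

```text
2-3 ptr (0, -2, 0.9) collar (2, -2, 0.91) paddle (-1, -3, 0.5) plateend (3, -5, 0.75)
3-4 ptr (0, 0, 0.98) collar (0, 0, 0.93) paddle (0, 0, 1.0) plateend (0, 0, 0.98)
init [[112  60  51  50  54  38  17   6   8  18  16  22  86 133]
 [118  63  47  49  52  40  10  10   8   5  18  15  17  89]
 [124  74  40  47  51  37  17   7   5  10   6  13  11  31]
 [131  88  47  47  52  41  22   1   9   4   9   4  12  14]
 [128  79  48  51  54  44  28   7   8   5   2  10  10  13]
 [137  91  40  48  51  49  28   3   2   6   8   6   6  13]
 [148 110  45  49  52  53  34  12  11   6   6   6  10  13]
 [147 108  47  54  53  51  34   0   5   5   5   6  12   7]
 [146 111  44  40  40  53  37  14   7   6  16  18  15  12]
 [121  88  35  23  29  34  29   8   9  14   6  16  15  10]
 [ 65  39  10  11  13   9   9  20   8  11  14  15  16   9]
 [ 43  36  17   7  12  23  16  12   9   7  10   2  15   9]
 [ 26  29  22   0   7   5  33  76  79  45   2   8   7   4]
 [ 28  33  28   5   1   2  67 102  97  62  24   6   6  10]
 [ 24  33  32  22  12   8  58  78  75  56  29   8   2   4]
 [ 29  28  31  33  18   4  27  47  52  45 
[... 1811 characters left out ...]
40  42  47  74  86  88  87  85  64  31]
 [ 90  89  70  41  31  43  46  65  83  87  89  90  83  67]
 [ 83  78  59  42  38  42  46  56  71  84  88  89  89  85]
 [ 72  66  53  38  43  47  47  54  62  73  85  88  89  88]
 [ 64  63  58  41  46  49  46  53  63  64  79  88  87  88]
 [ 63  74  75  61  53  48  46  52  59  63  71  82  89  88]
 [ 73  85  87  65  52  49  46  50  58  65  65  73  85  88]
 [ 72  77  83  64  44  50  49  53  61  64  63  63  79  88]
 [ 65  64  72  60  47  52  52  53  60  64  65  96 116 103]
 [ 64  66  65  53  48  53  54  54  57  96 113 126 134 123]]
(np.float64(218.75721318377057), np.float64(219.42886176302542))
(np.float64(217.19790937126373), np.float64(203.8678985924035))
```

apply_moves(angular=[[0,0,0],[0,0,0],[0,0,0],[0,0,0]], travel=[[0,0,0.1],[0,0,0.15],[0,0,0.05],[0,0,0]], jaw=[0.7,0.7,0.7,0.7])

```text
time: 12.38
tool_pos: [649.6, -41.3, 180.2]
tcp_rot: [-179.8, -45.1, 89.9]
ft_force: [-8.0, 4.8, -3.3]
finger_gap: 60.2
grip_force: 14.2
```

```bash
python3 - <<'E'
from bench import r
from h import *
import pickle
s,st=wsnap(r);print(st["tool_pos"],st["ft_force"],st["finger_gap"])
pickle.dump(s,open("w5.pkl","wb"))
w1,w2,w3=[pickle.load(open(f"w{i}.pkl","rb")) for i in(1,2,3)];w4,_=pickle.load(open("w4.pkl","rb"))
z=lambda s,u,v,f=9,a=2.5:cv2.convertScaleAbs(cv2.resize(s["color"][v-32:v+32,u-20:u+20,::-1],None,fx=f,fy=f,interpolation=cv2.INTER_CUBIC),alpha=a)
c=[wproj(x,[688,67,175.6]).round().astype(int) for x in(w3,s)];print(c)
cv2.imwrite("pics/z5.png",np.hstack([z(w3,*c[0]),z(s,*c[1])]))
E
```

```text
[649.60519343 -41.29486282 180.17455402] [-8.02333639  4.7756456  -3.28605551] 60.190291737400166
[array([360,  66]), array([349, 117])]
```

View pics/z5.png

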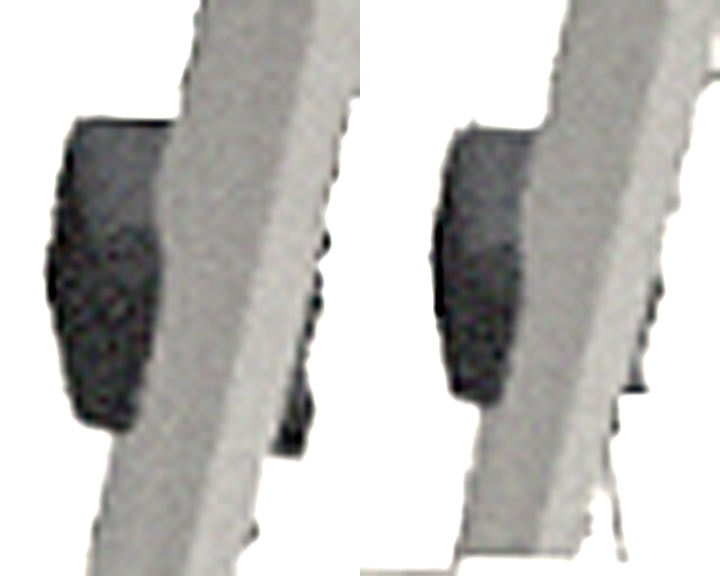

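```bash
python3 - <<'E'
from h import *
import pickle
w3=pickle.load(open("w3.pkl","rb"));w5=pickle.load(open("w5.pkl","rb"))
S=pickle.load(open("s0.pkl","rb"))["scene"]
def solve(L):
    A=sum(np.eye(3)-np.outer(d,d) for c,d in L);b=sum((np.eye(3)-np.outer(d,d))@c for c,d in L);X=np.linalg.solve(A,b)
    return X.round(1),[np.linalg.norm((np.eye(3)-np.outer(d,d))@(X-c)).round(2) for c,d in L]
a=lambda u,v:wray(w3,340-.44+u/9,34-.44+v/9); b=lambda u,v:wray(w5,329-.44+(u-360)/9,85-.44+v/9)
for n,p,q in(("topback",(78,121),(460,130)),("widest",(45,265),(432,252)),("botL",(80,415),(452,395)),("botR",(293,457),(635,392)),("topmid",(160,230),(522,245))):print(n,solve([a(*p),b(*q)]))
g=lambda s:cv2.cvtColor(s["color"],cv2.COLOR_RGB2GRAY)
c,d=ray(S,221.4,207.3)
for z in(165,168,170,172,174,176,178):print(z,(c+d*(z-c[2])/d[2]).round(1))
c,d=wray(w5,364.3,151.2)
print("ptr",(c+d*(41-c[1])/d[1]).round(1))
w4,_=pickle.load(open("w4.pkl","rb"))
R=cv2.matchTemplate(g(w5)[135:175,340:380],g(w4)[146:162,352:368],cv2.TM_CCOEFF_NORMED);print(cv2.minMaxLoc(R)[1:4:2],"expect 12,11")
t=g(w5);print(t[144:162,362:366].T)
E
```

```text
topback (array([682.6,  78.1, 179.6]), [np.float64(0.12), np.float64(0.12)])
widest (array([681.1,  73.9, 171.6]), [np.float64(0.17), np.float64(0.17)])
botL (array([681.9,  62.4, 169.5]), [np.float64(0.01), np.float64(0.01)])
botR (array([698.6,  73.2, 157.8]), [np.float64(0.31), np.float64(0.31)])
topmid (array([685.5,  66.4, 180.5]), [np.float64(0.03), np.float64(0.03)])
165 [681.   63.2 165. ]
168 [682.9  67.2 168. ]
170 [684.2  69.9 170. ]
172 [685.5  72.5 172. ]
174 [686.8  75.2 174. ]
176 [688.1  77.9 176. ]
178 [689.3  80.6 178. ]
ptr [693.9  41.  175.4]
(0.9761435389518738, (12, 11)) expect 12,11
[[174 170 169 169 183 169 177 213 201 189 161 106  73  77  86 138 158 159]
 [176 185 193 193 198 192 189 177 175 190 163 107  72  71  90 136 156 160]
 [155 158 167 168 180 180 187 181 182 196 182 116  93 115 127 147 158 160]
 [153 156 162 159 160 162 167 169 167 172 173 147 140 156 160 158 162 162]]
```

```bash
python3 - <<'E'
from h import *
import pickle
w3=pickle.load(open("w3.pkl","rb"));w5=pickle.load(open("w5.pkl","rb"))
S=pickle.load(open("s0.pkl","rb"))["scene"]
for s,n in((w3,"w3 obs botR 372,84.3 botL 348.5,79.7"),(w5,"w5 botR 359.1,128.1 botL 338.8,128.4")):
    print(n)
    for x in(681,695):
        for y in(62,76):
            for z in(168,182):print((x,y,z),wproj(s,[x,y,z]).round(1),end=";")
    print("\n strip edge x690,y45",wproj(s,[690,45,170]).round(1))
for x in(681,695):
    for y in(62,76):print((x,y),np.round(proj(S,[x,y,168]),1),np.round(proj(S,[x,y,182]),1))
c,d=wray(w3,372,84.3)
for y in(41,45,50,55,60,65):print("w3R",(c+d*(y-c[1])/d[1]).round(1))
c,d=wray(w5,359.1,128.1)
for y in(41,45,50,55,60,65):print("w5R",(c+d*(y-c[1])/d[1]).round(1))
for s,c0,r0 in((w3,362,58),(w5,350,102)):print(cv2.cvtColor(s["color"],cv2.COLOR_RGB2GRAY)[r0:r0+30,c0:c0+16])
E
```

```text
w3 obs botR 372,84.3 botL 348.5,79.7
(681, 62, 168) [346.4  82.2];(681, 62, 182) [350.2  61.6];(681, 76, 168) [343.3  65.8];(681, 76, 182) [346.6  45.6];(695, 62, 168) [372.2  83.7];(695, 62, 182) [377.5  63.5];(695, 76, 168) [367.9  67.3];(695, 76, 182) [372.5  47.5];
 strip edge x690,y45 [369. 103.]
w5 botR 359.1,128.1 botL 338.8,128.4
(681, 62, 168) [337.1 130.5];(681, 62, 182) [340.1 115.2];(681, 76, 168) [335.1 114. ];(681, 76, 182) [337.8  98.6];(695, 62, 168) [359.2 131.1];(695, 62, 182) [363.4 116.1];(695, 76, 168) [356.4 114.7];(695, 76, 182) [360.1  99.6];
 strip edge x690,y45 [355.1 150.9]
(681, 62) [221.1 206.1] [220.6 201.3]
(681, 76) [223.8 208.7] [223.4 203.9]
(695, 62) [216.  207.9] [215.5 203.1]
(695, 76) [218.7 210.6] [218.3 205.8]
w3R [687.6  41.  186. ]
w3R [689.   45.  182.5]
w3R [690.7  50.  178.1]
w3R [692.5  55.  173.7]
w3R [694.3  60.  169.3]
w3R [696.   65.  164.9]
w5R [687.1  41.  195.4]
w5R [688.5  45.  190.7]
w5R [690.2  50.  184.9]
w5R [692.   55.  179.1]
w5R [693.7  60.  173.3]
w5R [695.4  65.  167.4]
[[ 60  64  63  62  61  62  64  61  75  74  73  77  7
[... 3269 characters left out ...]
  77  56 100 152 162 157 157]
 [ 62  65  62  61  70  78  79  78  76  70  39 121 167 160 160 156]
 [ 63  61  65  60  76  80  78  77  79  69  52 120 159 156 158 155]
 [ 65  64  63  65  80  78  80  78  78  63  85 146 153 152 154 153]
 [ 64  62  63  70  79  77  81  78  79  52  95 161 155 157 156 154]
 [ 58  61  66  68  78  77  78  80  77  40  87 161 160 160 159 155]
 [ 62  61  63  75  80  78  80  79  70  37  69 146 158 159 160 160]
 [ 62  64  67  76  77  76  79  79  39  25  44 117 154 154 156 160]
 [ 62  63  67  77  79  76  78  72 172 201 191 164 154 156 155 158]
 [ 63  64  70  76  76  75  77  60 172 174 200 184 158 154 154 156]
 [ 60  66  75  80  80  78  77  57 168 171 167 185 156 156 156 156]]
```

The clip's corners, triangulated, span z about 168 to 181, so the index is at about 174.8. The carriage pointer measures 174.7–175.4, so it's level. Now I'll squeeze in steps, shifting the hand to -x and compensating for the pad swing.

apply_moves(angular=[[0,0,0],[0,0,0],[0,0,0],[0,0,0],[0,0,0],[0,0,0]], travel=[[-0.02,0,0],[-0.03,-0.01,0.01],[-0.03,-0.01,0.01],[-0.03,-0.01,0.01],[-0.02,0,0],[0,0,0]], jaw=[0.67,0.64,0.61,0.59,0.58,0.58], force=24)

```text
time: 13.18
tool_pos: [644.6, -42.8, 181.1]
tcp_rot: [-179.8, -45.1, 89.9]
ft_force: [-5.6, 4.4, -4.6]
finger_gap: 49.9
grip_force: 16.8
```

```bash
cat > chk.py <<'E'
from bench import r
from h import *
import pickle,sys
g=lambda s:cv2.cvtColor(s["color"],cv2.COLOR_RGB2GRAY)
w5=pickle.load(open("w5.pkl","rb"))
s,st=wsnap(r);pickle.dump(s,open(sys.argv[1],"wb"))
x0,y0=354,140
R=cv2.matchTemplate(g(s)[y0-20:y0+24+20,x0-20:x0+16+30],g(w5)[y0:y0+24,x0:x0+16],cv2.TM_CCOEFF_NORMED)
_,v,_,l=cv2.minMaxLoc(R)
# subpixel parabola
def sub(a,i):
    return i+ (a[i-1]-a[i+1])/(2*(a[i-1]-2*a[i]+a[i+1])) if 0<i<len(a)-1 else i
dx=sub(R[l[1]],l[0])-20;dy=sub(R[:,l[0]],l[1])-20
c,d=wray(s,364.3+dx,151.2+dy);P=c+d*(41-c[1])/d[1]
print("t",st["time"],"tcp",st["tool_pos"].round(1),"ft",st["ft_force"].round(1),"gap",st["finger_gap"].round(1),"grip",round(st["grip_force"],1));print("shift",round(dx,2),round(dy,2),"score",round(v,2),"ptr",P.round(1))
E
python3 chk.py w6.pkl
```

```text
Traceback (most recent call last):
  File "chk.py", line 15, in <module>
    print("t",st["time"],"tcp",st["tool_pos"].round(1),"ft",st["ft_force"].round(1),"gap",st["finger_gap"].round(1),"grip",round(st["grip_force"],1));print("shift",round(dx,2),round(dy,2),"score",round(v,2),"ptr",P.round(1))
                                                                                          ^^^^^^^^^^^^^^^^^^^^^^
AttributeError: 'float' object has no attribute 'round'
```

Closing goes smoothly, with the gap at 49.9 and balanced forces. Next I'll fix the print and check the pointer height.

```bash
sed -i 's/st\["finger_gap"\].round(1)/round(st["finger_gap"],1)/' chk.py; python3 chk.py w6.pkl
```

```text
t 13.225 tcp [644.6 -42.8 181.1] ft [-6.3  3.6 -4.5] gap 49.5 grip 16.8
shift 7.22 -0.58 score 0.91 ptr [693.8  41.  174.9]
```

apply_moves(angular=[[0,0,0],[0,0,0],[0,0,0],[0,0,0],[0,0,0],[0,0,0]], travel=[[-0.03,-0.01,0.01],[-0.03,-0.01,0.01],[-0.03,-0.01,0.01],[-0.03,0,0.01],[-0.03,0,0],[0,0,0]], jaw=[0.55,0.52,0.49,0.46,0.43,0.43], force=24)

```text
time: 14.02
tool_pos: [638.2, -44.5, 182.5]
tcp_rot: [-179.7, -45.0, 89.8]
ft_force: [-7.8, 0.7, -5.7]
finger_gap: 37.1
grip_force: 16.9
```

```bash
python3 chk.py w7.pkl
```

```text
t 14.025 tcp [638.2 -44.5 182.5] ft [-7.8  0.7 -5.7] gap 37.1 grip 16.9
shift 16.85 -1.12 score 0.94 ptr [693.9  41.  174.8]
```

apply_moves(angular=[[0,0,0],[0,0,0],[0,0,0],[0,0,0],[0,0,0],[0,0,0],[0,0,0],[0,0,0]], travel=[[-0.03,0,0.01],[-0.03,-0.01,0],[-0.03,0,0],[-0.01,0,0],[0,0,0],[0,0,0],[0,0,0],[0,0,0]], jaw=[0.4,0.37,0.34,0.3,0.25,0.25,0.25,0.25], force=25)

```text
time: 15.08
tool_pos: [634.3, -45.1, 182.8]
tcp_rot: [-179.7, -45.0, 89.8]
ft_force: [-8.2, 0.1, -4.8]
finger_gap: 28.7
grip_force: 25.3
```

```bash
python3 chk.py w8.pkl; python3 - <<'E'
import pickle
from h import *
s=pickle.load(open("w8.pkl","rb"));wshow(s,"w8")
E
```

```text
t 15.075 tcp [634.3 -45.1 182.8] ft [-8.2  0.1 -4.8] gap 28.7 grip 25.3
shift 22.76 -1.15 score 0.94 ptr [693.9  41.  174.6]
```

View pics/w8.png

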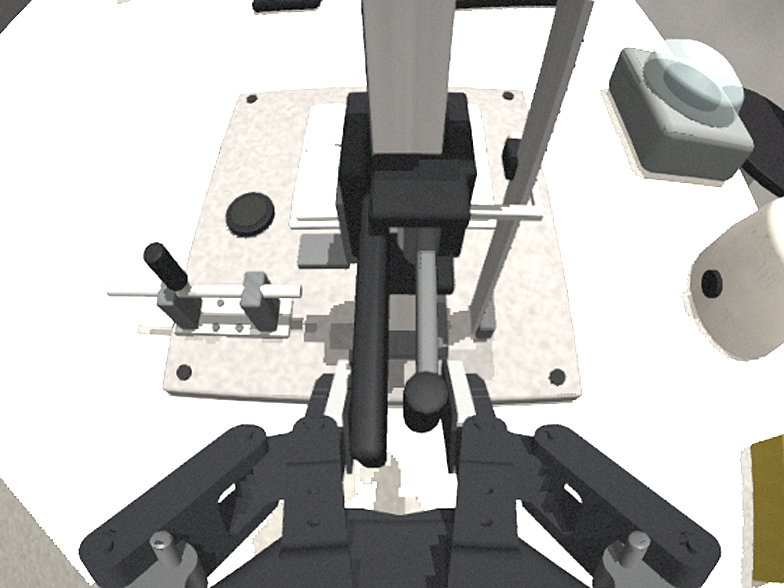

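The view shows the lever lying parallel to the plate: paddle at (425,395), plate end at (370,455), both between the pads. The bolt is still back at (165,265). I'll balance the squeeze slightly and confirm the gap has stalled.

apply_moves(angular=[[0,0,0],[0,0,0],[0,0,0],[0,0,0]], travel=[[-0.01,0,0],[0,0,0],[0,0,0],[0,0,0]], jaw=[0.2,0.2,0.2,0.2], force=28)

```text
time: 15.62
tool_pos: [634.1, -45.1, 182.9]
tcp_rot: [-179.8, -45.0, 89.8]
ft_force: [-6.5, -0.6, -5.0]
finger_gap: 28.8
grip_force: 28.2
```

```bash
python3 chk.py w9.pkl
```

```text
t 15.625 tcp [634.1 -45.1 182.9] ft [-6.5 -0.6 -5. ] gap 28.8 grip 28.2
shift 22.86 -1.11 score 0.94 ptr [693.9  41.  174.6]
```

```bash
python3 -c "
from bench import r
print(r.hand_in())"
```

```text
the job is handed in; nothing more can be done
None
```

I handed the job in at 15.6 s: bolt drawn fully back to its stop, pointer at about 174.6 mm against about 174.8 mm for the index (±1.5 mm, since the index pointer itself was hidden and I took the clip's mid-height), and the lever squeezed shut and still held at 28 N.

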